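Walk a heavy riser block round to the fence rail

ROBOT

A 7-joint arm with a two-finger parallel gripper is mounted at the origin on a cart in front of the work surface, level with it; the furniture and walls round the work are solid. World frame = base frame: x ahead of the robot, y to its left, z up, the work surface at z = 0. Lengths are in m, angles in degrees, forces in N, time in s.
With the tool pointing down it reaches from about 0.4 to 0.75 m from the base axis. Payload 19.5 kg.
Tool frame: the origin (TCP) lies between the finger pads; the fingertips stand 17 mm ahead of it and the grasp point (between the pads) lies 2 mm behind it; x points along the fingers, z is the direction in which the jaws open and shut, and the axes are right-handed (so a half turn about x gives the same grasp; the last joint's range is limited). The gripper opens to 85 mm and grips with 20 to 120 N. Pads are 22 mm wide; open, the fingers measure 114 mm over their backs; the gripper's body (76 mm by 85 mm) begins 54 mm behind the grasp point. The pads swing forward as they close: fully open they stand 13 mm farther back than shut.
Start: joints at [-73.722, 40.479, -1.581, 85.061, 1.261, 54.483, -4.326], TCP at [0.184, 0.545, 0.248] pointing down, gripper open.
Joint ranges: [-155.06, 155.06], [-18.47, 123.98], [-90, 86.84], [0, 140.48], [-83.41, 263.41], [0, 116], [-161.91, 161.91]. Speed limits (degrees/s): [108.29, 108.29, 147.25, 147.25, 172.46, 172.46, 172.46].

INTERFACE

Orientations are given as a 3x3 rotation matrix whose columns are the frame's x, y, z axes.
In Python, from station import r gives the robot as it stands. The module is installed in compiled form; this text tells all that it offers. Calls block until the motion is done:
- r.reach(position, orientation): joint-space move of the TCP to a pose.
- r.move_linear(position, orientation=None, v=0.15, stop_force=None): straight line of the TCP; orientation=None keeps the orientation; v is the mean speed in m/s. With stop_force (N) it stops when the force on the tool has changed by that much, and returns True; else False.
- r.move_joints(angles): joint-space move.
- r.let_go() and r.close_gripper(grasp_force=None): open the fingers fully, or close them until they stop; grasp_force is the grip in N (None keeps the last).
- r.sleep(seconds).
- r.ik(position, orientation): joint angles nearest the present ones, or None.
- r.read_state(): the state.
- r.snapshot(name): name is "side" or "top"; returns a dict with "img" (480x640x3 uint8, red, green, blue), "mtx" (3x3 intrinsics, pixels), "eye" and "orientation" of the camera in the world. Camera axes: x right, y down, z forward; pixel columns grow to the right and rows downward; lengths in m; the calibration is good to about 2 mm. A picture is of the moment at which its call begins. There is no depth.
A pose or a line that the arm cannot do raises r.Unreachable and nothing moves.
- r.close_job(): hands the job in, once; it reports no verdict.
The state is a dict: "time_s": time; "joint_positions": joint angles; "qvel": joint speeds; "effort": joint torques, N m; "ee_pos": TCP position; "tcp_rot": TCP orientation; "ft_force": force on the tool from outside, world axes, zero at the start; "torque": the same for the moment, N m; "opening": finger opening in m.
Only numpy, scipy, OpenCV 4.12 (cv2) and the standard library are available. Lean on these libraries where they do the work, as an engineer would, in place of code of your own. Each camera call takes 0.05 s, during which the arm holds its last target.

TASK

Square the heavy metal block up to the straight steel rail by pushing only, with the fingertips or the outside of the fingers: nudge its corners by turns until its long sides run parallel with the rail while it still stands clear of it, and pause a moment. Then push it home, so that one of its long sides lies flush against the side of the rail that faced the block at the start, roughly midway along the rail. Do not grasp, lift or tip the block, never let it touch the rail while it is plainly askew, leave the small things standing about where they are, and finish clear of everything.

Things in the scene. Friction and masses are not known exactly. Their poses are not given: they have to be found in the camera images.
- block: plain heavy aluminium block, 0.7 to 0.95 kg, 110 mm long (its x axis), 88 mm wide (y), 45 mm high, four screw-hole marks and a round mark on top; too wide to grip. Origin at the centre of its underside, z up. Either long side may go to the rail. It slides under a push of a few newtons and stops with it. Fixed equipment beyond x = 0.60 leaves little room behind it.
- rail: straight steel bar fixed to the table, the fence: 150 mm long (its x axis), 20 mm thick (its y axis), 25 mm high, with a screw head 5 mm high and 10 mm wide near each end of its top. Origin at the centre of its underside, z up. It lies to the left or to the right of the block, roughly along the line from the robot to the back of the table. Its two long sides are alike.
- cap_screw: small black cap screw, 10 mm across and 22 mm high, standing loose on its head on the other side of the block from the rail, about where a second rail would be. Origin at the centre of its underside. To be left alone.
- canister: clear round canister with a black screw cap, 51 mm across, 71 mm high, standing loose to the left of the work. Origin at the centre of its underside. To be left alone.
- oil_bottle: small amber dropper bottle, 30 mm across, 86 mm high, standing loose to the right of the work. Origin at the centre of its underside. To be left alone.

How it is judged (in metres and radians):
On the way, in this order (a step that is already met when the one before it is completed fails the run):
1. the block stands parallel with the rail (within about 9 degrees) and still at least 4 mm clear of it, on the side it started from (angle between the x axis of block and the x axis of rail, either way round below 0.16 rad and (y of block in the frame of rail above 0.058 m or y of block in the frame of rail below -0.058 m)), for 0.2 s.
2. the block lies flush against the rail (angle between the x axis of block and the x axis of rail, either way round below 0.035 rad and y of block in the frame of rail between -0.057 and 0.057 m and x of block in the frame of rail between -0.055 and 0.055 m), for 0.2 s.
At the end, for the whole second after the job is handed in: One long side of the block lies flush against the rail: within 2 degrees of parallel, gap under 3 mm, the block's middle within 55 mm of the rail's middle along the rail, flat on the table and at rest; the cap screw, canister and oil bottle are within 20 mm of where they stood (all of step 2 and height (world z) of block below 0.004 m and angle between block's own z axis and vertical below 0.05 rad and linear speed of block below 0.01 m/s and angular speed of block below 0.05 rad/s and distance of each of cap_screw, canister, oil_bottle from where it was at the start of the episode below 0.02 m); the robot touches nothing.
It fails at once if the block is lifted or tipped (height (world z) of block above 0.008 m or angle between block's own z axis and vertical above 0.12 rad).
It fails at once if the block touches the rail while more than about 11 degrees askew (contact force between block and rail above 0.5 N and angle between the x axis of block and the x axis of rail, either way round above 0.2 rad).
It fails at once if the cap screw, canister or oil bottle is moved more than 20 mm (distance of any of cap_screw, canister, oil_bottle from where it was at the start of the episode above 0.02 m).
It fails at once if the block is taken over to the far side of the rail ((world y of rail above -0.1 m and y of block in the frame of rail above 0 m) or (world y of rail below -0.1 m and y of block in the frame of rail below 0 m)).
It also fails if it takes over 64 s, if anything falls off the work surface, if the arm or the gripper's body presses on something with over 40 N, if the wrist force passes 120 N, or if a joint passes its speed limit or range.

## Working session

There is one attempt and no reset: what is moved stays moved. The work goes in short steps, each a Python script; the robot and the scene stay as the last script left them, time stands still between calls to the robot, and variables do not carry over. Pictures are saved under pics/ and viewed, and the job is handed in when it is done.

```bash
mkdir -p pics; ls
python3 - <<'E'
from station import r
import cv2
for n in("top","side"):
    s=r.snapshot(n); cv2.imwrite(f"pics/{n}0.png",s["img"][:,:,::-1]); print(n,s["mtx"],s["eye"],s["orientation"])
st=r.read_state(); print(st["time_s"],st["ee_pos"],st["tcp_rot"],st["opening"])
E
```

```text
pics
top [[601.59773402   0.         320.93921749]
 [  0.         601.59773402 235.72864406]
 [  0.           0.           1.        ]] [ 0.27992444 -0.02774454  1.48317927] [[ 0.01819019 -0.99178804  0.12659227]
 [-0.99961437 -0.0206968  -0.01851355]
 [ 0.02098157 -0.12620668 -0.99178206]]
side [[603.98015389   0.         320.56043517]
 [  0.         603.98015389 238.72994035]
 [  0.           0.           1.        ]] [ 0.54215841 -0.94365251  0.69929082] [[ 0.99745257  0.03546361 -0.06189266]
 [ 0.07099721 -0.57762377  0.8132098 ]
 [-0.00691132 -0.81553241 -0.57867014]]
0.1 [0.18399746 0.5445592  0.24789326] [[-2.45958149e-04 -9.47378963e-01  3.20114104e-01]
 [-8.95697444e-04  3.20114194e-01  9.47378541e-01]
 [-9.99999569e-01 -5.37099123e-05 -9.27299610e-04]] 0.08530243926568183
```

View pics/top0.png

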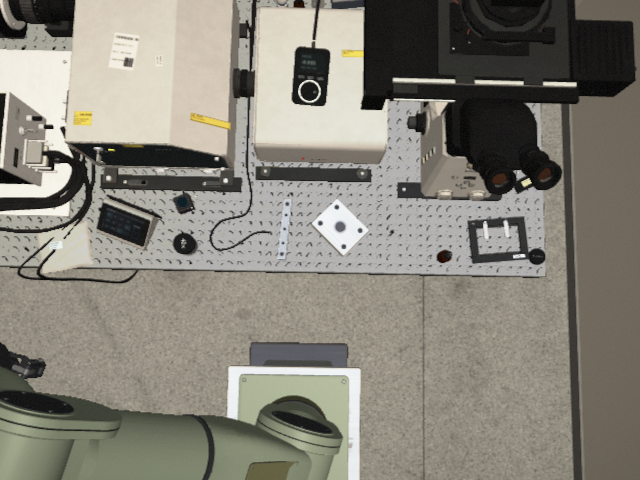

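View pics/side0.png

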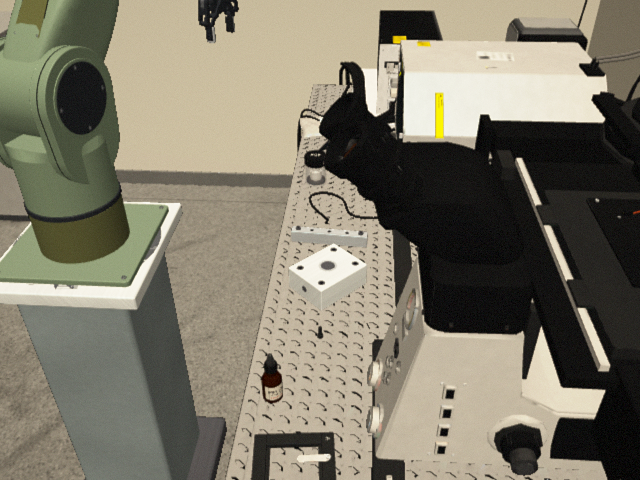

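Top view: the rail is at about (285,228), with the block at (340,228) turned roughly 45°. The cap screw is near (392,232), the canister cap at (185,243) and the bottle at (444,256). In the side view the rail is at (330,237), the block at (328,273), the screw at (320,332) and the bottle at (272,380). Next I'll measure them.

```bash
cat > h.py <<'E'
import numpy as np, cv2
from station import r
def ray(s,uv,z):
    uv=np.atleast_2d(np.asarray(uv,float)); K=s["mtx"];R=np.array(s["orientation"]);e=np.array(s["eye"])
    d=(np.c_[uv,np.ones(len(uv))]@np.linalg.inv(K).T)@R.T
    t=(z-e[2])/d[:,2]; return e+d*t[:,None]
def proj(s,P):
    P=np.atleast_2d(np.asarray(P,float)); R=np.array(s["orientation"]);c=(P-np.array(s["eye"]))@R
    q=c@s["mtx"].T; return q[:,:2]/q[:,2:]
def white(s,box,thr):
    x0,y0,x1,y1=box; g=s["img"].min(axis=2); m=np.zeros(g.shape,np.uint8); m[y0:y1,x0:x1]=(g[y0:y1,x0:x1]>thr)*255
    m=cv2.morphologyEx(m,cv2.MORPH_OPEN,np.ones((3,3)))
    cs,_=cv2.findContours(m,cv2.RETR_EXTERNAL,cv2.CHAIN_APPROX_NONE)
    return max(cs,key=cv2.contourArea)
E
python3 - <<'E'
from h import *
s=r.snapshot("top"); t=r.snapshot("side")
a=cv2.resize(s["img"][185:275,160:460],None,fx=2.6,fy=2.6,interpolation=cv2.INTER_CUBIC)
b=cv2.resize(t["img"][210:410,230:400],None,fx=3,fy=3,interpolation=cv2.INTER_CUBIC)
cv2.imwrite("pics/a1.png",a[:,:,::-1]);cv2.imwrite("pics/b1.png",b[:,:,::-1])
g=s["img"].min(axis=2); print(g[228,270:400])
for thr in(170,190,205):
    c=white(s,(300,190,380,265),thr); P=ray(s,c[:,0,:],0.045)[:,:2]
    (cx,cy),(w,h),an=cv2.minAreaRect((P*1000).astype(np.float32)); print(thr,cx,cy,w,h,an,cv2.contourArea(c))
E
```

```text
[179 179 177 178 178 179 180 180 176 175 185 200 187 133  80 125 178 199
 169 161 179 179 179 176 177 176 178 177 177 175 176 176 176 176 175 176
 176 178 175 172 175 179 173 154 121 118 185 234 240 240 239 240 241 241
 241 240 238 240 243 243 241 239 239 231 212 153  97  96  97  96  96  98
  97  99 106 173 220 235 238 237 237 236 237 238 238 237 236 228 187 135
 128 171 225 239 241 239 229 191 177 179 178 180 177 176 174 178 171 173
 178 179 181 180 179 178 177 178 130  64 144 177 178 178 179 176 179 179
 180 177 175 178]
170 486.3658447265625 -99.90242767333984 180.70530700683594 192.53834533691406 1.2892512083053589 4692.0
190 487.66729736328125 -99.75086975097656 109.91084289550781 87.85977172851562 45.62042236328125 1573.0
205 487.3139343261719 -100.1953353881836 108.3782730102539 84.70242309570312 45.87551498413086 1510.5
```

View pics/a1.png

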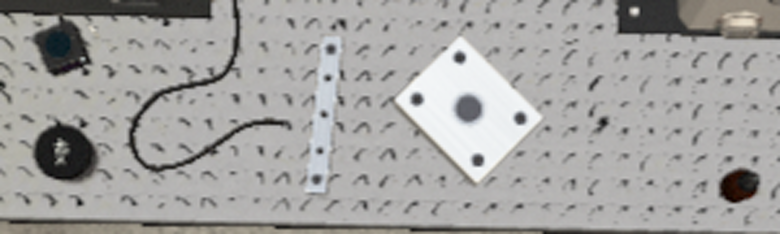

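View pics/b1.png

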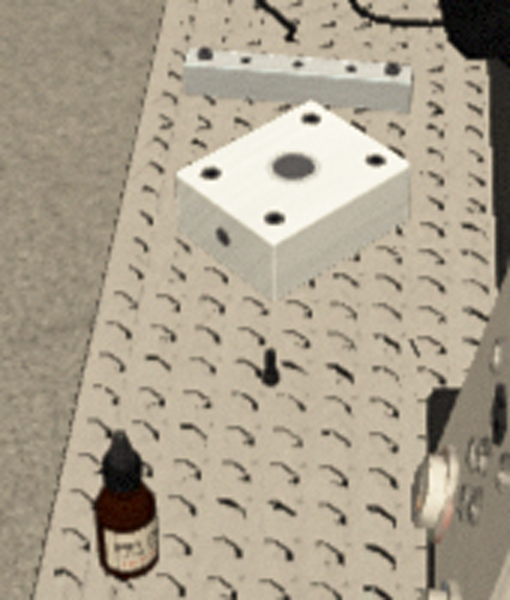

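Run:
```python
from h import *
s=r.snapshot("top"); t=r.snapshot("side")
im=s["img"].astype(int); print(im[215,275:296].tolist())
d=im[:,:,2]-im[:,:,0]
for thr in (2,5,8):
    m=np.zeros(d.shape,np.uint8); m[188:266,270:302]=(d[188:266,270:302]>thr)*255
    m=cv2.morphologyEx(m,cv2.MORPH_CLOSE,np.ones((3,3)))
    c=max(cv2.findContours(m,0,cv2.CHAIN_APPROX_NONE)[0],key=cv2.contourArea)
    P=ray(s,c[:,0,:],0.025)[:,:2]*1000
    print(thr,cv2.minAreaRect(P.astype(np.float32)),cv2.fitLine(P.astype(np.float32),cv2.DIST_L2,0,.01,.01).ravel(),len(c))
# eye crops
a=lambda x,y:(160+ (x+.5)/2.6-.5,185+(y+.5)/2.6-.5)
b=lambda x,y:(230+(x+.5)/3-.5,210+(y+.5)/3-.5)
print("rail holes top",ray(s,[a(331,49),a(323,114),a(316,179)],.03)[:,:2])
print("rail side",ray(t,[b(204,52),b(298,64),b(392,68)],[.03,.025,.03][0])[:,:2])
print("block side",ray(t,[b(311,101),b(177,174),b(276,243),b(409,165),b(294,166)],.045)[:,:2])
print("block top",ray(s,[a(462,37),a(395,98),a(475,183),a(543,118),a(469,108)],.045)[:,:2])
print("screw",ray(t,[b(270,384)],0)[:,:2],ray(s,[a(601,123)],.015)[:,:2])
print("bottle",ray(t,[b(122,435)],.086)[:,:2],ray(s,[a(748,183)],.086)[:,:2])
print("canister",ray(s,[a(64,152)],.071)[:,:2])
```

```text
[[178, 178, 177], [143, 142, 143], [145, 143, 143], [177, 175, 175], [182, 180, 180], [182, 181, 180], [179, 177, 173], [196, 201, 205], [208, 215, 221], [164, 169, 174], [90, 90, 91], [52, 49, 50], [154, 157, 162], [197, 202, 210], [194, 197, 200], [169, 169, 167], [122, 122, 119], [126, 123, 124], [168, 168, 167], [181, 179, 178], [183, 181, 181]]
2 ((481.44580078125, 35.19114303588867), (20.125572204589844, 149.711181640625), 85.32515716552734) [ 9.9659276e-01 -8.2479782e-02  4.8104776e+02  3.5106319e+01] 130
5 ((482.3972473144531, 35.04664993286133), (19.765689849853516, 147.29090881347656), 85.25562286376953) [ 9.9630666e-01 -8.5866384e-02  4.8157678e+02  3.5361927e+01] 129
8 ((482.60113525390625, 35.674171447753906), (18.810745239257812, 147.13523864746094), 84.08167266845703) [ 9.9639523e-01 -8.4832221e-02  4.8159882e+02  3.5512959e+01] 127
rail holes top [[0.54314141 0.029703  ]
 [0.48118242 0.03562519]
 [0.41990752 0.04055316]]
rail side [[0.4227245  0.03397017]
 [0.48514987 0.02389516]
 [0.54616524 0.02305877]]
block side [[ 0.49683212 -0.03741579]
 [ 0.42254506 -0.1151222 ]
 [ 0.48466065 -0.17353317]
 [ 0.55778795 -0.09811172]
 [ 0.49037264 -0.10326704]]
block top [[ 0.55450079 -0.0929248 ]
 [ 0.49552486 -0.03146898]
 [ 0.41772138 -0.10696397]
 [ 0.47966662 -0.16940485]
 [ 0.48759723 -0.10042396]]
screw [[ 0.48564626 -0.23824031]] [[ 0.48020368 -0.22756276]]
bottle [[ 0.42692553 -0.36226205]] [[ 0.41876164 -0.35085963]]
canister [[0.43587022 0.26691125]]
```

```bash
cat >> h.py <<'E'
def rot(a,flip=False):
    # tool x down; jaw axis (z) at world angle a (deg)
    a=np.radians(a+(180 if flip else 0)); x=np.array([0,0,-1.]); z=np.array([np.cos(a),np.sin(a),0]); return np.c_[x,np.cross(z,x),z]
E
python3 - <<'E'
from h import *
s=r.snapshot("top");
for z in (0,.2,.4): print(z,ray(s,[(375,107),(575,100),(420,195),(500,185)],z)[:,:2].round(3).tolist())
for a in (45.6,20,-5):
  for f in (0,1):
    for p in ([.505,-.176,.025],[.505,-.176,.12],[.47,-.13,.025],[.474,-.08,.015]):
      q=r.ik(p,rot(a,f)); print(a,f,p,None if q is None else np.round(q))
E
```

```text
0 [[0.804, -0.188], [0.836, -0.705], [0.578, -0.303], [0.608, -0.506]]
0.2 [[0.734, -0.166], [0.761, -0.614], [0.538, -0.266], [0.564, -0.441]]
0.4 [[0.663, -0.145], [0.686, -0.523], [0.497, -0.229], [0.52, -0.377]]
45.6 0 [0.505, -0.176, 0.025] [ 20.  58.  -8. 103.  20.  20.  42.]
45.6 0 [0.505, -0.176, 0.12] [ 22.  48. -11. 101.  16.  32.  46.]
45.6 0 [0.47, -0.13, 0.025] [ 14.  56.  -4. 113.  16.  11.  41.]
45.6 0 [0.474, -0.08, 0.015] [  7.  57.  -3. 114.  16.   9.  35.]
45.6 1 [0.505, -0.176, 0.025] [ -2.  64.  36. 104. -65.  36. -59.]
45.6 1 [0.505, -0.176, 0.12] [ -7.  58.  49. 102. -58.  49. -64.]
45.6 1 [0.47, -0.13, 0.025] [ -1.  59.  23. 113. -66.  22. -59.]
45.6 1 [0.474, -0.08, 0.015] [ -7.  60.  23. 115. -72.  21. -58.]
20 0 [0.505, -0.176, 0.025] [ 18.  58.  -4. 103.  11.  19.  26.]
20 0 [0.505, -0.176, 0.12] [ 19.  48.  -5. 101.   7.  31.  29.]
20 0 [0.47, -0.13, 0.025] [ 13.  56.  -2. 113.   7.  11.  24.]
20 0 [0.474, -0.08, 0.015] [  6.  57.  -1. 115.   6.   8.  20.]
20 1 [0.505, -0.176, 0.025] [ -7.  69.  49. 104. -74.  47. -77.]
20 1 [0.505, -0.176, 0.12] [-13.  71.  74. 103. -74.  71. -76.]
20 1 [0.47, -0.13, 0.025] [ 23.  57. -21. 113.  57.  21. 156.]
20 1 [0.474, -0.08, 0.015] [ 15.  58. -17. 114.  58.  17. 149.]
-5 0 [0.505, -0.176, 0.025] [ 16.  58.  -0. 103.   1.  19.  10.]
-5 0 [0.505, -0.176, 0.12] [ 15.  48.   1. 102.  -1.  30.  12.]
-5 0 [0.47, -0.13, 0.025] [ 12.  56.   0. 113.  -1.  11.   8.]
-5 0 [0.474, -0.08, 0.015] [  5.  57.   1. 115.  -4.   8.   4.]
-5 1 [0.505, -0.176, 0.025] [ 31.  60. -30. 103.  54.  32. 141.]
-5 1 [0.505, -0.176, 0.12] [ 36.  53. -40. 101.  47.  45. 147.]
-5 1 [0.47, -0.13, 0.025] [ 27.  58. -28. 113.  64.  26. 125.]
-5 1 [0.474, -0.08, 0.015] [ 23.  61. -33. 114.  72.  30. 111.]
```

Run:
```python
from h import *
r.close_gripper(20)
R=rot(45.6)
r.reach([.507,-.18,.16],R); print(r.read_state()["time_s"])
r.move_linear([.507,-.178,.027],R,v=.12)
st=r.read_state(); print(st["time_s"],st["ee_pos"],st["ft_force"],st["opening"])
s=r.snapshot("side"); cv2.imwrite("pics/b2.png",cv2.resize(s["img"][150:410,200:460],None,fx=2.3,fy=2.3)[:,:,::-1])
```

```text
3.925
5.1833 [ 0.50727823 -0.17810595  0.02759667] [ 0.78174739 -0.55135307  1.02425152] 0.00021524945375903638
```

View pics/b2.png

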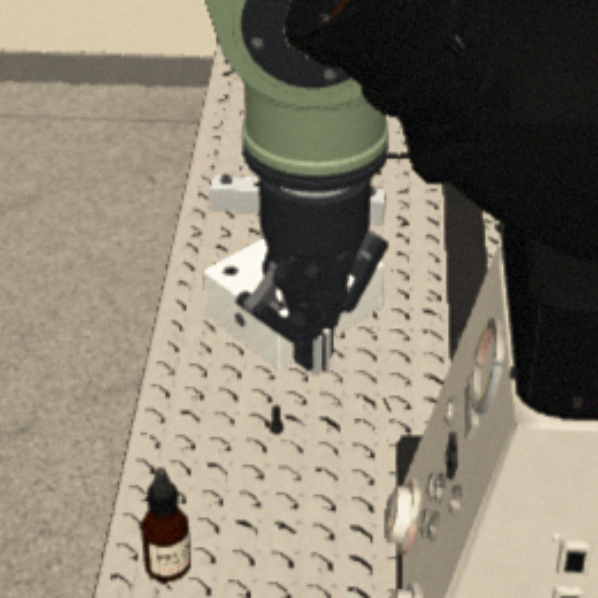

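The picture shows the closed fingertips beside the block's right corner, with the screw and bottle clear. Next I push along an arc.

Run:
```python
from h import *
C=np.array([.519,-.068]); z=.027
def fp(th,d):
    t=np.radians(th); u=np.array([np.cos(t),np.sin(t)]); n=np.array([-u[1],u[0]])
    return C-.045*u-.042*u-(.044+d)*n
def go(th,d,v):
    p=fp(th,d); r.move_linear([*p,z],rot(th),v=v); print(th,np.round(r.read_state()["ft_force"],1))
go(45.6,.011,.05)
for th in (39,32,26,20): go(th,.011,.05)
# back off and retreat for pictures
p=fp(20,.03); r.move_linear([*p,z],rot(20),v=.1)
r.move_linear([p[0]-.05,p[1]-.05,.16],rot(20),v=.25)
st=r.read_state(); print(st["time_s"],st["ee_pos"])
for n in("top","side"):
    s=r.snapshot(n); cv2.imwrite(f"pics/{n}3.png",s["img"][:,:,::-1])
```

```text
45.6 [-0.   0.3 -0.5]
39 [ 0.2 -0.6  0.4]
32 [ 0.9 -0.1  0.2]
26 [-0.6  0.3 -0.5]
20 [-0.1 -0.1  0.5]
8.2583 [ 0.41276286 -0.21651533  0.15920817]
```

View pics/top3.png

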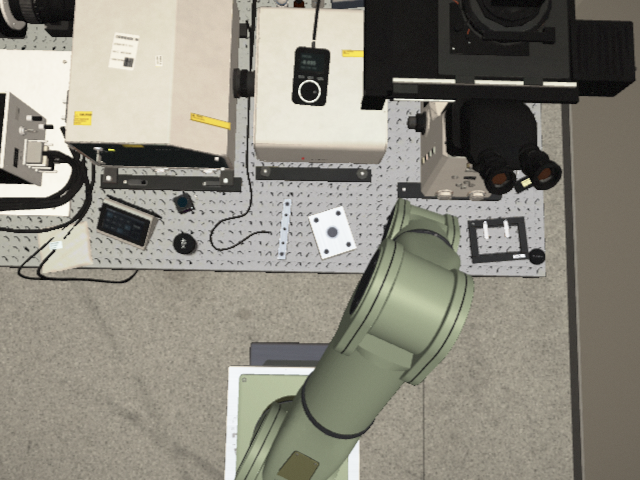

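View pics/side3.png

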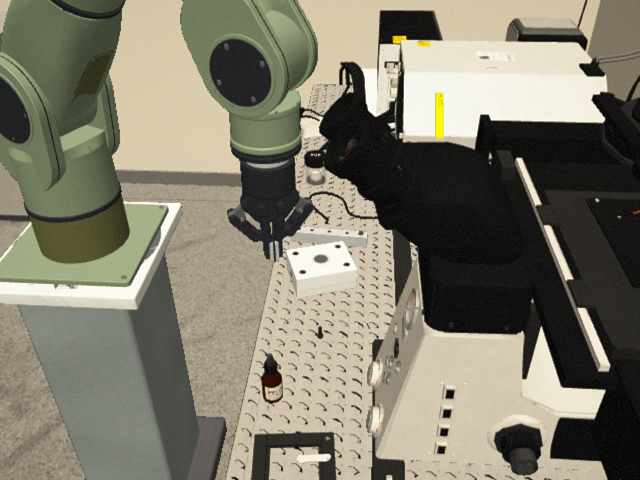

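The block is now turned to about 20° and sits at (332,232) in the top view. The arm is out of the way, the screw at (320,332) in the side view and the bottle haven't moved, and the block is still clear of the rail.

```bash
cat >> h.py <<'E'
def block():
    s=r.snapshot("top")
    for thr in (190,200):
        c=white(s,(295,190,385,264),thr); P=ray(s,c[:,0,:],0.045)[:,:2]*1000
        (x,y),(w,h),a=cv2.minAreaRect(P.astype(np.float32))
        if w<h: w,h,a=h,w,a-90
        if a>90:a-=180
        t=np.radians(-4.9); d=np.array([x-482.5,y-35]); print("block",thr,np.round([x,y,w,h,a],1),"rail frame",np.round([d@[np.cos(t),np.sin(t)],d@[-np.sin(t),np.cos(t)]],1),"rel ang",round(a+4.9,1))
E
python3 -c "
from h import *
block()"
```

```text
block 190 [473.9 -81.2 109.1  88.4  19. ] rail frame [   1.3 -116.5] rel ang 23.9
block 200 [473.8 -80.9 109.1  87.4  19. ] rail frame [   1.2 -116.2] rel ang 23.9
```

Run:
```python
from h import *
C=np.array([.5165,-.0663]); z=.027
def fp(th,d):
    t=np.radians(th); u=np.array([np.cos(t),np.sin(t)]); n=np.array([-u[1],u[0]])
    return C-.045*u-.042*u-(.044+d)*n
def go(th,d,v):
    p=fp(th,d); r.move_linear([*p,z],rot(th),v=v)
p=fp(19,.03); r.move_linear([*p,.1],rot(19),v=.2); r.move_linear([*p,z],rot(19),v=.12)
go(19,.0115,.05)
for th in (13,7,1,-4.5): go(th,.011,.05)
p=fp(-4.5,.03); r.move_linear([*p,z],rot(-4.5),v=.1)
r.move_linear([p[0]-.01,p[1]-.07,.16],rot(-4.5),v=.25)
r.let_go()
st=r.read_state(); print(st["time_s"],st["ee_pos"])
block()
s=r.snapshot("top"); cv2.imwrite("pics/top4.png",cv2.resize(s["img"][170:290,160:480],None,fx=2.4,fy=2.4)[:,:,::-1])
```

```text
13.625 [ 0.41394253 -0.20327099  0.16001754]
block 190 [469.8 -60.2 108.7  88.9  -6. ] rail frame [ -4.5 -95.9] rel ang -1.1
block 200 [469.7 -60.1 108.8  88.4  -6.3] rail frame [ -4.6 -95.8] rel ang -1.4
```

View pics/top4.png

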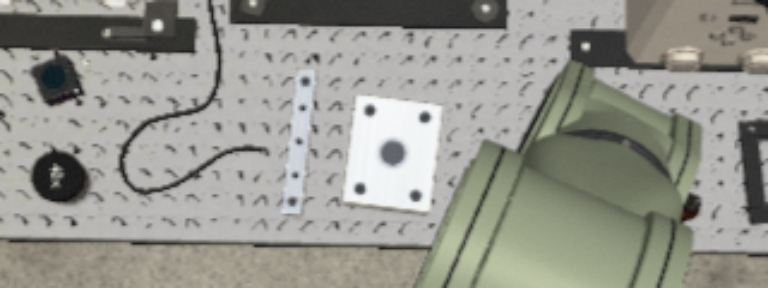

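The block is parallel to the rail within about 1° and still about 40 mm clear. Block centre is at (392,153) in the crop, rail at (298,142). Now I push it home with both open fingertips.

Run:
```python
from h import *
t=np.radians(-4.9);u=np.array([np.cos(t),np.sin(t)]);n=np.array([-u[1],u[0]]);c=np.array([.4825,.035])
R=rot(-4.9); P=lambda y,x=-.0045:c+x*u+y*n
z=.015
r.move_linear([*P(-.185),.12],R,v=.2); r.move_linear([*P(-.180),z],R,v=.12)
r.move_linear([*P(-.162),z],R,v=.06)
print(r.read_state()["ft_force"],r.read_state()["time_s"])
hit=r.move_linear([*P(-.100),z],R,v=.03,stop_force=12)
st=r.read_state(); e=np.array(st["ee_pos"][:2])-c; print(hit,st["time_s"],"tcp rail y",e@n,st["ft_force"])
```

```text
[-0.33587573  0.26004346  0.01651215] 15.7667
True 17.275 tcp rail y -0.11235494722591778 [ 1.55425518 -6.37502239  3.83820922]
```

Run:
```python
from h import *
t=np.radians(-4.9);u=np.array([np.cos(t),np.sin(t)]);n=np.array([-u[1],u[0]]);c=np.array([.4825,.035])
R=rot(-4.9); P=lambda y,x=-.0045:c+x*u+y*n
r.move_linear([*P(-.14),.015],R,v=.1); r.move_linear([*P(-.175),.06],R,v=.15); r.move_linear([*P(-.24,-.05),.2],R,v=.25)
block(); print(r.read_state()["time_s"])
s=r.snapshot("top"); cv2.imwrite("pics/top5.png",cv2.resize(s["img"][180:270,250:380],None,fx=6,fy=6,interpolation=cv2.INTER_CUBIC)[:,:,::-1])
s=r.snapshot("side"); cv2.imwrite("pics/side5.png",cv2.resize(s["img"][210:410,230:400],None,fx=3,fy=3,interpolation=cv2.INTER_CUBIC)[:,:,::-1])
```

```text
block 190 [472.3 -24.7 108.9  76.9  -4.6] rail frame [ -5.1 -60.4] rel ang 0.3
block 200 [472.3 -24.8 108.7  76.3  -4.2] rail frame [ -5.1 -60.5] rel ang 0.7
19.075
```

View pics/top5.png

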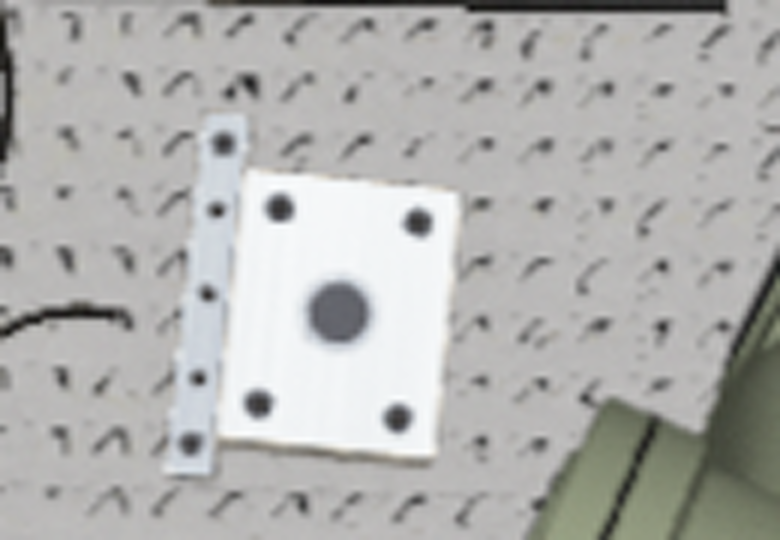

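View pics/side5.png

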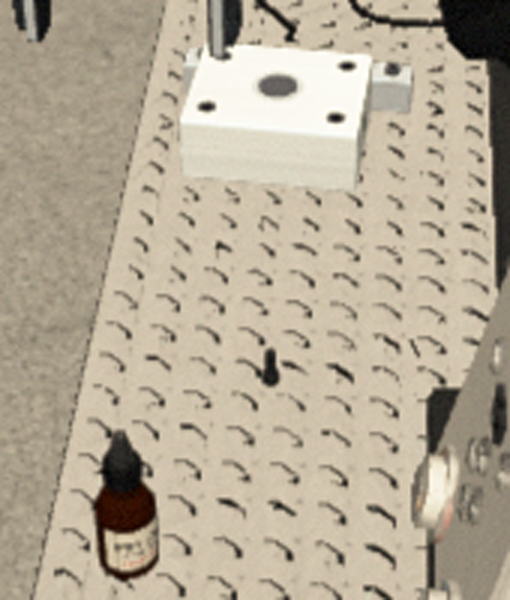

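The block is near flush, but the left edge of the measured outline was cut off by my search box. The edge lines in the crop (rail about 241→216, block 245→220) allow a gap of 1–2 mm. I'll push again more firmly: if the fingers stop at the same place, it is flush.

```bash
sed -i 's/(295,190,385,264)/(278,190,385,264)/' h.py
python3 - <<'E'
from h import *
t=np.radians(-4.9);u=np.array([np.cos(t),np.sin(t)]);n=np.array([-u[1],u[0]]);c=np.array([.4825,.035])
R=rot(-4.9); P=lambda y,x=-.0045:c+x*u+y*n
r.move_linear([*P(-.175),.06],R,v=.25); r.move_linear([*P(-.14),.015],R,v=.12)
r.move_linear([*P(-.118),.015],R,v=.06)
for k,f in ((-.1125,25),(-.110,25),(-.106,25),(-.102,25)):
    hit=r.move_linear([*P(k),.015],R,v=.02,stop_force=f)
    st=r.read_state(); e=np.array(st["ee_pos"][:2])-c; print(hit,st["time_s"],"tcp rail y",e@n,np.round(st["ft_force"],1))
    if hit or st["ft_force"][1]<-25: break
r.move_linear([*P(-.14),.015],R,v=.1); r.move_linear([*P(-.175),.06],R,v=.15); r.move_linear([*P(-.24,-.05),.2],R,v=.25)
block(); print(r.read_state()["time_s"])
s=r.snapshot("top"); cv2.imwrite("pics/top6.png",cv2.resize(s["img"][180:270,250:380],None,fx=6,fy=6,interpolation=cv2.INTER_CUBIC)[:,:,::-1])
# edge check: sub-pixel rows along rail normal beside / at block
for y in (-10,):
  for x in (-75,-50,0,40,75):
    for z in (.025,.045):
      p=c+x/1000*u+y/1000*n; print(x,z,proj(s,[*p,z])[0].round(1) if s["img"].shape else 0)
E
```

```text
False 21.5333 tcp rail y -0.11242250603338869 [ 0.3 -0.8  0.9]
True 21.7417 tcp rail y -0.11243550748136218 [-0.1 -3.5  3.4]
block 190 [475.3  -9.3 112.5 108.   -4.7] rail frame [ -3.4 -44.8] rel ang 0.2
block 200 [474.1 -10.1 109.8 105.6  -4.8] rail frame [ -4.5 -45.7] rel ang 0.1
23.5417
-75 0.025 [284.9 259.1]
-75 0.045 [284.6 258.4]
-50 0.025 [286.1 249. ]
-50 0.045 [285.8 248.1]
0 0.025 [288.3 228.7]
0 0.045 [288.1 227.6]
40 0.025 [290.1 212.7]
40 0.045 [289.9 211.3]
75 0.025 [291.7 198.7]
75 0.045 [291.5 197.2]
```

Run:
```python
from h import *
s=r.snapshot("top"); g=s["img"].astype(int)
for row in (205,212,220,232,240,248,254): print(row,g[row,276:296].min(axis=1).tolist(),(g[row,276:296,2]-g[row,276:296,0]).tolist())
print(r.read_state()["ee_pos"])
```

```text
205 [182, 139, 145, 181, 184, 184, 174, 196, 210, 170, 124, 112, 140, 187, 200, 179, 174, 183, 182, 180] [-2, -1, -1, -2, -1, -2, -5, 8, 12, 10, 5, 6, 8, 12, 7, 0, -3, -1, -2, -2]
212 [179, 183, 154, 107, 100, 151, 203, 214, 210, 207, 213, 207, 205, 185, 225, 243, 243, 243, 228, 185] [-3, -2, -3, -2, 0, -1, 5, 9, 11, 13, 10, 13, 14, 13, 2, 2, 4, 4, 5, 7]
220 [178, 179, 181, 182, 182, 211, 216, 208, 208, 208, 210, 206, 205, 227, 241, 243, 242, 243, 244, 243] [-1, -2, -2, -2, -3, 4, 7, 12, 12, 12, 11, 14, 15, -1, 0, 3, 4, 4, 4, 4]
232 [182, 183, 164, 109, 169, 211, 205, 205, 209, 206, 200, 180, 218, 240, 240, 240, 243, 244, 242, 241] [-2, -2, -1, -1, 13, 11, 13, 13, 11, 13, 13, 11, 3, 4, 5, 4, 3, 3, 3, 4]
240 [181, 184, 166, 191, 209, 204, 203, 208, 205, 201, 182, 219, 239, 240, 240, 242, 244, 241, 240, 242] [-2, -2, -1, 9, 13, 14, 14, 13, 13, 14, 12, 2, 3, 5, 4, 4, 4, 4, 4, 4]
248 [184, 184, 208, 213, 204, 203, 206, 208, 205, 204, 228, 240, 240, 240, 213, 130, 82, 78, 91, 206] [-2, -2, 6, 10, 15, 15, 13, 13, 13, 15, 2, 1, 5, 4, 7, 9, 4, 2, 5, 10]
254 [123, 137, 191, 176, 114, 74, 80, 143, 189, 187, 137, 132, 133, 125, 125, 116, 115, 122, 128, 136] [-1, -7, 5, 11, 5, 0, 3, 12, 14, 1, -9, -7, -9, -11, -10, -11, -13, -15, -16, -14]
[ 0.41223953 -0.19906047  0.19881756]
```

View pics/top6.png

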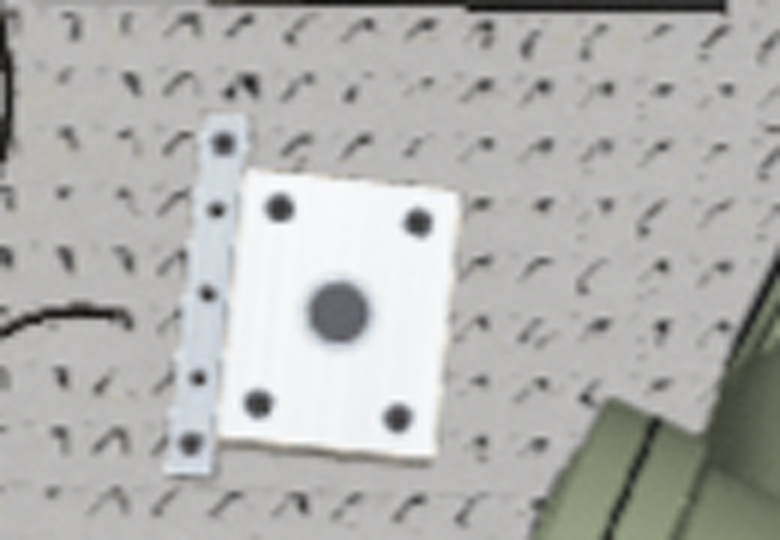

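Run:
```python
from h import *
s=r.snapshot("side"); cv2.imwrite("pics/side7.png",s["img"][:,:,::-1])
a=cv2.imread("pics/side0.png")[:,:,::-1].astype(int)
for nm,(x0,y0,x1,y1) in dict(screw=(312,320,328,342),bottle=(258,350,288,408),canister=(302,146,330,188)).items():
    print(nm,np.abs(a[y0:y1,x0:x1]-s["img"][y0:y1,x0:x1]).mean())
```

```text
screw 10.585227272727273
bottle 9.360919540229885
canister 34.69387755102041
```

View pics/side7.png

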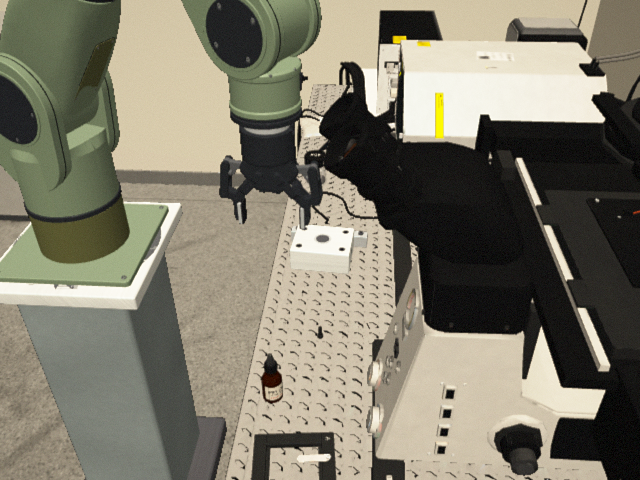

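The side view shows the block against the rail at (322,248). The screw at (320,332) and the bottle at (272,380) are where they started. The canister is hidden behind the gripper here, so I'll check it in the top view and then hand in.

Run:
```python
from h import *
s=r.snapshot("top"); a=cv2.imread("pics/top0.png")[:,:,::-1].astype(int)
print(np.abs(a[228:258,170:200]-s["img"][228:258,170:200]).mean(), r.read_state()["time_s"], np.round(r.read_state()["ft_force"],1))
r.close_job()
```

```text
3.867777777777778 23.7417 [ 0.4 -0.3  0.3]
the job is handed in; nothing more can be done
```

The block now lies flush against the side of the rail that faced it, and I handed the job in at about 24 s of the 64 s allowed. No verdict came back.

**What I did:**
- **Squaring:** I turned the block about 51° with two pushes of the closed fingertips on the same corner. The second push left it about 1° off parallel, its side about 42 mm from the rail, and it stood there untouched while I took a picture.
- **Pushing home:** I then pushed it to the rail with both open fingertips, stopping on force.

**Last checks:**
- **Flush:** A second push with a 25 N stop ended at the same place as the first (within 0.1 mm), so the block was already hard against the rail. The measured angle to the rail was about 0.2°, and the block's middle is about 4–5 mm from the rail's middle.
- **Small things:** The cap screw and bottle are at the same spots as at the start in the side view. The canister was hidden by the gripper there, but its patch in the top view is almost unchanged.
- **Clearance:** The gripper stands clear of everything, and the force on the tool is about zero.

**Checks that disagreed:**
- My outline measurement of the final block was unreliable. It was cut off by the search box the first time and merged with the rail the second.
- Judging by eye, the first close-up allowed a gap of 1–2 mm. I relied on the repeated hard stop, and on no table showing between block and rail in the last picture.
- The top and side cameras disagreed by several millimetres on absolute positions (about 4 mm for the block, up to about 14 mm for the bottle). The rail and block were off by similar amounts, so their positions relative to each other were much less affected.

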